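# Fit the tube tier on its carrier and lift the loaded carrier level

## Task

Fit the loose white tube tier onto the square stem of the metal carrier, turned so that its square bore matches the stem, and lower it (do not drop it) until it sits fully home on the shoulder, then let go of it. Then take the carrier by its stem, lift it with the tier on it to about 15 cm above the worktop, keeping it level and without tipping, and finish while still holding it there, steady and level in the air. Do not disturb the other things on the worktop.

Things in the scene. Friction and masses are not known exactly. Their poses are not given: they have to be found in the camera images.
- carrier: Loose metal carrier, 0.3 to 0.5 kg: base plate 96 x 96 mm (top at z = 14 mm, shallow round sockets) on four feet, with a shoulder block and a square stem rising from its middle. Starts upright on the worktop, left or right of the tier. Origin: centre of the underside; z up along the stem, x and y square to the sides of base and stem; the same after a quarter turn.
- seat (a point): Centre of the carrier's shoulder top, 40 mm above its underside, on the stem's axis: the tier's underside rests here when home. The shoulder is 30 x 30 mm up to z = 38 mm, then a step 24 x 24 mm up to 40 mm.
- stem_top (a point): Centre of the upper end of the carrier's stem, 112 mm above the carrier's underside. The stem is plain steel, 15 x 15 mm; its last 6 mm taper to about 10 x 10 mm. With the tier home, 42 mm of it stand free above the hub, to be gripped on two opposing flats.
- tier: Loose white plastic tier, 0.12 kg: plate 84 x 84 x 10 mm with eight round 13 mm through holes and a square hub 36 x 36 mm, z = 10 to 30 mm, to be gripped on two opposing sides. A square bore 18 x 18 mm runs through hub and plate. Starts flat on the worktop. Origin: centre of the underside; z up, x and y square to the sides of plate, hub and bore; the same after a quarter turn.
- hub_top (a point): Centre of the top of the tier's hub (the mouth of the bore), 30 mm above the tier's underside. The bore has 1.5 mm of play on each side of the stem.
- cover_glass_box: Bystander: small blue and white carton, 48 x 74 x 49 mm high, loose; origin at the centre of its underside. To be left alone.
- grey_beaker: Bystander: grey open beaker, 68 mm across and 70 mm high, loose; origin at the centre of its underside. To be left alone.
- jar_small: Bystander: small dark red jar with a white lid, 52 mm across and 45 mm high, loose; origin at the centre of its underside. To be left alone.
- orange_rack: Bystander: orange tube block with round holes, 56 x 112 x 45 mm high, loose; origin at the centre of its underside. To be left alone.

How it is judged:
By the outcome, as a careful person would: the job done as asked, in the order asked, and still so for the second after the job is handed in, while the arm keeps its last pose, push and grip.
It also fails if it takes over 58 s, if anything falls off the work surface, if the arm or the gripper's body presses on something with over 40 N, if the wrist force passes 120 N, or if a joint passes its speed limit or range.

## Robot

A 6-joint arm with a two-finger parallel gripper is mounted at the origin on a cart in front of the work surface, level with it; the furniture and walls round the work are solid. World frame = base frame: x ahead of the robot, y to its left, z up, the work surface at z = 0. Lengths are in m, angles in rad, forces in N, time in s.
With the tool pointing down it reaches from about 0.35 to 1 m from the base axis. Payload 7.1 kg.
Tool frame: the origin (TCP) lies between the finger pads, 19 mm behind the fingertips; this is the grasp point; z points along the fingers, y is the line along which they close (so a half turn about z gives the same grasp; the last joint's range is limited). The gripper opens to 85 mm and grips with 20 to 120 N. Pads are 22 mm wide; open, the fingers measure 114 mm over their backs; the gripper's body (76 mm by 85 mm) begins 54 mm behind the grasp point. The pads swing forward as they close: fully open they stand 13 mm farther back than shut.
Start: joints at [1.084, 0.423, 1.63, -0, 1.089, -0.019], TCP at [0.282, 0.558, 0.25] pointing down, gripper open.
Joint ranges: [-3, 3], [-0.9, 2.11], [0.09, 2.58], [-1.31, 4.45], [0.11, 2.69], [-2.54, 2.54]. Speed limits (rad/s): [2.39, 2.39, 3.01, 3.14, 3.14, 3.14].

## Interface

Orientations are given as a rotation vector (axis times angle).
In Python, from rig import manip gives the robot as it stands. The module is installed in compiled form; this text tells all that it offers. Calls block until the motion is done:
- manip.move_to(position, orientation): joint-space move of the TCP to a pose.
- manip.servo_line(position, orientation=None, rate=0.15): straight line of the TCP; orientation=None keeps the orientation; rate is the mean speed in m/s.
- manip.set_joints(angles): joint-space move.
- manip.command_gripper(opening, f_grip=None): finger opening in m; f_grip is the grip in N (None keeps the last); returns when the fingers have stopped.
- manip.hold(seconds).
- manip.solve_ik(position, orientation): joint angles nearest the present ones, or None.
- manip.camera(name): name is "scene" or "top" or "wrist"; returns a dict with "image" (400x640x3 uint8, red, green, blue), "fx", "fy", "cx", "cy" (pixels), "cam_to_world" (4x4, takes a point from camera to world coordinates); the wrist camera has in their place "mount" (4x4, takes a point from camera to tool coordinates, whose origin is the TCP and whose axes are the flange's). Camera axes: x right, y down, z forward; pixel columns grow to the right and rows downward; lengths in m; the calibration is good to about 2 mm. A picture is of the moment at which its call begins: read the wrist's pose just before it. There is no depth.
A pose or a line that the arm cannot do raises manip.IKError and nothing moves.
- manip.sign_off(): hands the job in; it is judged then, once.
Readings, each from a call of its own:
- manip.get_time(): time.
- manip.get_joint_positions(): joint angles.
- manip.get_joint_vel(): joint speeds.
- manip.get_tau(): joint torques, N m.
- manip.get_position(): TCP position.
- manip.get_ee_rot(): TCP orientation.
- manip.get_contact_force(): force on the tool from outside, world axes, zero at the start.
- manip.get_torque(): the same for the moment, N m.
- manip.get_width(): finger opening in m.
- manip.get_grip_force(): force on a finger pad.
Only numpy, scipy, OpenCV 4.12 (cv2) and the standard library are available. Lean on these libraries where they do the work, as an engineer would, in place of code of your own. Each camera call takes 0.05 s, during which the arm holds its last target. There are 200 camera calls.

## Working session

There is one attempt and no reset: what is moved stays moved. The work goes in short steps, each a Python script; the robot and the scene stay as the last script left them, time stands still between calls to the robot, and variables do not carry over. Pictures are saved under pics/ and viewed, at most 10 in all, crops included, and the job is handed in when it is done.

```bash
mkdir -p pics
python3 - <<'E'
from rig import manip
import cv2,numpy as np
np.set_printoptions(precision=4,suppress=True)
for n in ["top","scene"]:
    c=manip.camera(n); cv2.imwrite(f"pics/{n}0.png",c["image"][:,:,::-1]); print(n,c["fx"],c["fy"],c["cx"],c["cy"]);print(c["cam_to_world"])
c=manip.camera("wrist");print(c["fx"],c["fy"],c["cx"],c["cy"],c["mount"])
print(manip.get_time(),manip.get_ee_rot(),manip.get_position())
E
```

```text
top 443.5334941349339 443.5334941349339 324.3572212684932 202.00982466286862
[[ 0.025  -0.9919  0.1245  0.4898]
 [-0.9995 -0.0269 -0.0134  0.0272]
 [ 0.0166 -0.1241 -0.9921  1.107 ]
 [ 0.      0.      0.      1.    ]]
scene 387.65985964203827 387.65985964203827 315.091251987568 199.06299352176183
[[ 0.8199 -0.2733  0.503   0.0754]
 [-0.572  -0.3546  0.7397 -0.7486]
 [-0.0238 -0.8942 -0.4471  0.5677]
 [ 0.      0.      0.      1.    ]]
291.76305874343024 291.76305874343024 314.47517661727454 199.2143264107708 [[-0.0002 -0.9553 -0.2955  0.0754]
 [ 1.     -0.0003  0.0004 -0.0001]
 [-0.0005 -0.2955  0.9553 -0.1244]
 [ 0.      0.      0.      1.    ]]
0.15 [-0.728  -3.0557  0.0018] [0.2816 0.5575 0.2494]
```

View pics/top0.png

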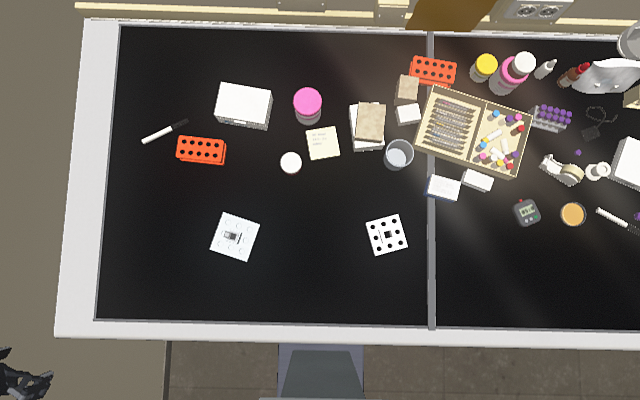

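View pics/scene0.png

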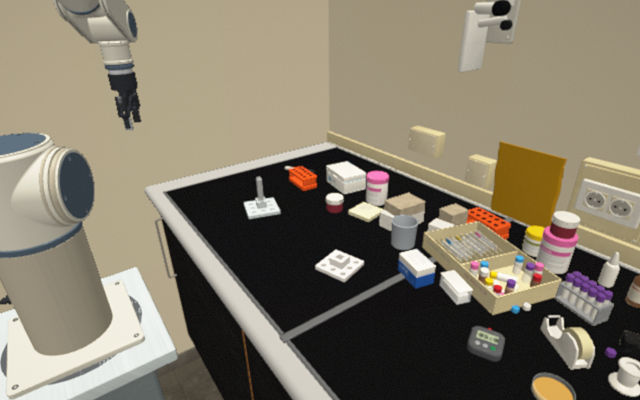

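The top view shows the carrier near (235,237) and the tier near (387,235). I'll enlarge both for the corners.

Run:
```python
import cv2,numpy as np
i=cv2.imread("pics/top0.png")
f=lambda x,y:cv2.resize(i[y:y+66,x:x+66],None,fx=6,fy=6,interpolation=cv2.INTER_CUBIC)
cv2.imwrite("pics/crop0.png",np.hstack([f(202,204),f(354,202)]))
```

```text
(no output)
```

View pics/crop0.png

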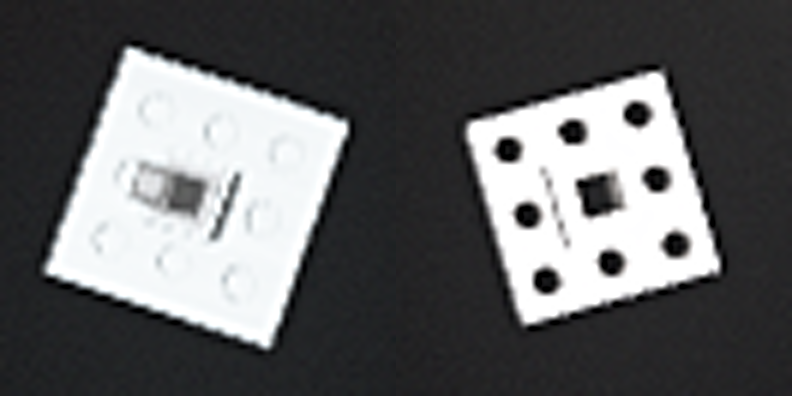

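```bash
cat > h.py <<'E'
from rig import manip
import cv2,numpy as np
from scipy.spatial.transform import Rotation as R
np.set_printoptions(precision=4,suppress=True)
def down(psi): return (R.from_euler('z',psi)*R.from_euler('x',np.pi)).as_rotvec()
def ray(c,uv,z,T):
    uv=np.atleast_2d(uv).astype(float)
    d=np.c_[(uv[:,0]-c["cx"])/c["fx"],(uv[:,1]-c["cy"])/c["fy"],np.ones(len(uv))]@T[:3,:3].T
    o=T[:3,3]; return o+d*((z-o[2])/d[:,2])[:,None]
def proj(c,p,T):
    q=(np.atleast_2d(p)-T[:3,3])@T[:3,:3]; return np.c_[c["fx"]*q[:,0]/q[:,2]+c["cx"],c["fy"]*q[:,1]/q[:,2]+c["cy"]]
def wrist():
    T=np.eye(4);T[:3,3]=manip.get_position();T[:3,:3]=R.from_rotvec(manip.get_ee_rot()).as_matrix()
    c=manip.camera("wrist"); return c,T@c["mount"]
def quad(p):
    e=np.roll(p,-1,0)-p; a=np.unwrap(4*np.arctan2(e[:,1],e[:,0]))/4
    return p.mean(0),np.degrees(a.mean())%90,np.linalg.norm(e,axis=1)
E
python3 - <<'E'
from h import *
c=manip.camera("top");T=c["cam_to_world"]
A=np.array([(126,46),(350,122),(270,350),(44,270)])/6+[202,204]-0.4
B=np.array([(70,122),(268,68),(324,270),(130,326)])/6+[354,202]-0.4
for P,z in((A,.014),(B,.010)):
    p,a,l=quad(ray(c,P,z,T)); print(p,a,l)
    for k in range(4):
        psi=np.radians(a+90*k)
        for h in(.03,.25): 
            q=manip.solve_ik([p[0],p[1],h],down(psi)); print(k,np.degrees(psi),h,q)
E
```

```text
[0.5363 0.2305 0.014 ] 72.7577371121262 [0.0976 0.0977 0.0979 0.0966]
0 72.7577371121262 0.03 [ 0.3856  0.6866  1.8167 -0.      0.6383  0.6866]
0 72.7577371121262 0.25 [ 0.3856  0.363   1.7233 -0.      1.0552  0.6866]
1 162.7577371121262 0.03 [ 0.3856  0.6866  1.8167 -0.      0.6383 -0.8842]
1 162.7577371121262 0.25 [ 0.3856  0.363   1.7233  0.      1.0552 -0.8842]
2 252.7577371121262 0.03 [ 0.3856  0.6866  1.8167 -0.      0.6383 -2.455 ]
2 252.7577371121262 0.25 [ 0.3856  0.363   1.7233  0.      1.0552 -2.455 ]
3 342.75773711212616 0.03 [ 0.3856  0.6866  1.8167 -0.      0.6383  2.2574]
3 342.75773711212616 0.25 [ 0.3856  0.363   1.7233 -0.      1.0552  2.2574]
[ 0.5512 -0.1437  0.01  ] 16.768375995195427 [0.0857 0.0862 0.0835 0.0871]
0 16.76837599519543 0.03 [-0.2759  0.6742  1.8489  0.      0.6185  1.0022]
0 16.76837599519543 0.25 [-0.2759  0.3425  1.7544  0.      1.0448  1.0022]
1 106.76837599519543 0.03 [-0.2759  0.6742  1.8489 -0.      0.6185 -0.5686]
1 106.76837599519543 0.25 [-0.2759  0.3425  1.7544  0.      1.0448 -0.5686]
2 196.7683759951954 0.03 [-0.2759  0.6742  1.8489 -0.      0.6185 -2.1394]
2 196.7683759951954 0.25 [-0.2759  0.3425  1.7544  0.      1.0448 -2.1394]
3 286.7683759951954 0.03 None
3 286.7683759951954 0.25 None
```

Run:
```python
from h import *
L=[]
for n,p,z,a in(("car",(.5363,.2305),.242,72.76),("tier",(.5512,-.1437),.16,106.77)):
    manip.move_to([*p,z],down(np.radians(a))); manip.hold(.2)
    c,T=wrist(); np.save(n+".npy",T); cv2.imwrite(f"pics/w_{n}.png",c["image"][:,:,::-1])
    zt=.112 if n=="car" else .03
    print(n,T[:3,3],proj(c,[*p,zt],T))
    u,v=proj(c,[*p,zt],T)[0].astype(int); L.append(cv2.resize(c["image"][max(v-60,0):v+60,u-65:u+65,::-1],(390,360),interpolation=cv2.INTER_CUBIC)); print(u-65,max(v-60,0))
cv2.imwrite("pics/wc.png",np.hstack(L)); print(manip.get_time())
```

```text
car [0.5582 0.3034 0.3664] [[315.1076 196.658 ]]
250 136
tier [ 0.5296 -0.0708  0.2846] [[313.7585 196.4   ]]
248 136
3.6583
```

View pics/wc.png

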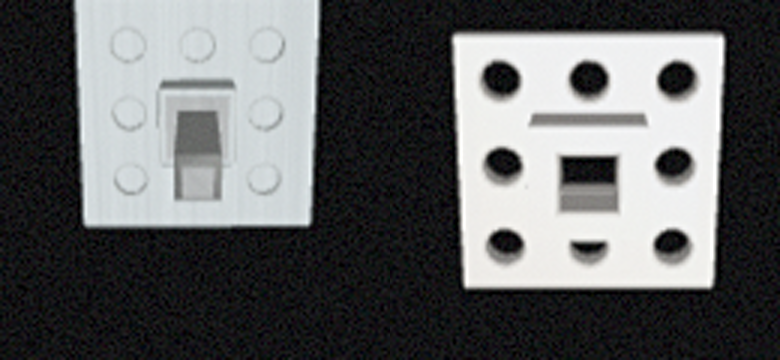

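The carrier's stem top (left half, around (197,180)) and the tier's bore (centre about (199,184) in its half) are both where they were predicted, and the yaws match. A closer crop of the stem top comes next.

Run:
```python
import cv2
i=cv2.imread("pics/w_car.png"); cv2.imwrite("pics/st.png",cv2.resize(i[165:210,290:340],None,fx=12,fy=12,interpolation=cv2.INTER_CUBIC))
```

```text
(no output)
```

View pics/st.png

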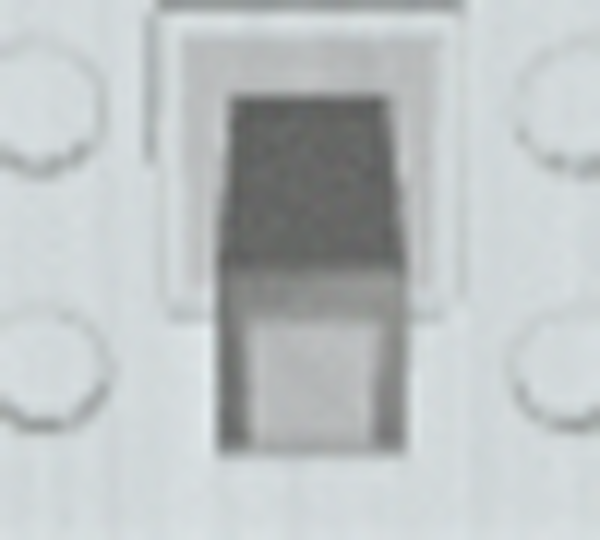

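Run:
```python
from h import *
c=manip.camera("wrist")
s=ray(c,[315.67,196.54],.112,np.load("car.npy"))[0]; b=ray(c,[314.0,197.2],.03,np.load("tier.npy"))[0]
print("stem",s,"bore",b); np.save("s.npy",s)
o=down(np.radians(106.77))
manip.command_gripper(.048,40)
manip.move_to([b[0],b[1],.07],o)
manip.servo_line([b[0],b[1],.033],rate=.05)
print(manip.get_contact_force(),manip.get_position())
manip.command_gripper(.02,40); print(manip.get_width(),manip.get_grip_force(),manip.get_contact_force())
manip.servo_line([b[0],b[1],.16],rate=.12); manip.hold(.2)
print(manip.get_width(),manip.get_contact_force(),manip.get_position(),manip.get_time())
c,T=wrist(); np.save("held.npy",T); cv2.imwrite("pics/held_full.png",c["image"][:,:,::-1]); 
cv2.imwrite("pics/held.png",cv2.resize(c["image"][150:400,190:440,::-1],(600,600),interpolation=cv2.INTER_CUBIC))
p=manip.get_position(); print(proj(c,[p[0],p[1],p[2]-.003],T))
```

```text
stem [0.5368 0.2305 0.112 ] bore [ 0.5516 -0.1444  0.03  ]
[-0.1473 -0.8775 -0.1238] [ 0.5517 -0.1444  0.033 ]
0.03493436522643747 41.32797181606293 [0.2834 0.0172 1.7565]
0.035104687913513746 [-0.2203 -0.32   -1.7846] [ 0.5513 -0.1443  0.1593] 7.175
[[314.755  269.0002]]
```

View pics/held.png

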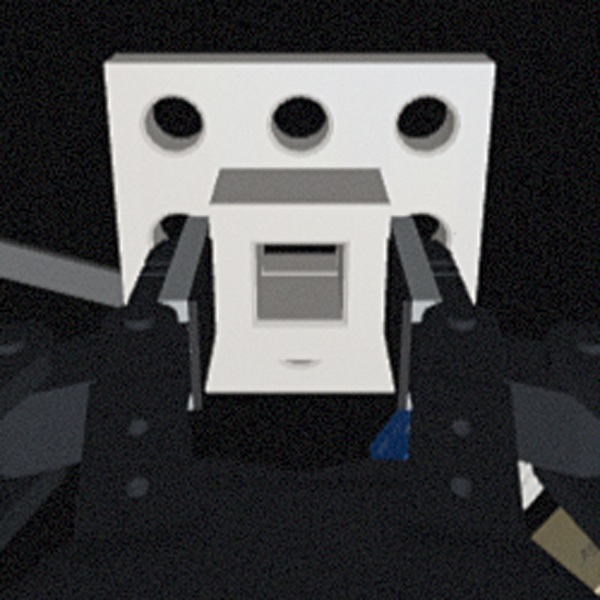

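Tier held, bore mouth centred at about (314.7,267.7), as predicted within 0.6 mm. Now to the stem, lowering under force watch.

Run:
```python
from h import *
s=np.load("s.npy"); a=np.radians(72.76); o=down(a)
x,y=s[:2]-.0003*np.array([np.cos(a),np.sin(a)])
manip.move_to([.5516,-.144,.2],down(np.radians(106.77)))
manip.move_to([x,y,.2],o)
manip.servo_line([x,y,.155],rate=.08); manip.hold(.2)
f0=manip.get_contact_force(); print(f0,manip.get_position())
for z in np.arange(.150,.0749,-.005):
    manip.servo_line([x,y,z],rate=.04)
    f=manip.get_contact_force()-f0; print(round(z,3),f,manip.get_position())
    if np.linalg.norm(f)>6: break
print(manip.get_time())
c,T=wrist(); cv2.imwrite("pics/fit_full.png",c["image"][:,:,::-1])
```

```text
[ 0.2472 -0.5111 -1.7867] [0.5371 0.2303 0.1556]
0.15 [0.0782 0.0547 0.0879] [0.5365 0.2301 0.1497]
0.145 [0.5828 0.7063 0.7009] [0.5365 0.2301 0.1446]
0.14 [-0.1696  0.8062  0.198 ] [0.5365 0.2301 0.1396]
0.135 [-0.2404  0.3817  1.1138] [0.5365 0.2301 0.1346]
0.13 [0.0563 0.3684 0.195 ] [0.5365 0.2301 0.1296]
0.125 [0.4711 0.6151 0.4828] [0.5365 0.2301 0.1246]
0.12 [0.5283 0.2164 0.2809] [0.5365 0.2301 0.1197]
0.115 [-0.1398  1.017   0.4045] [0.5365 0.2301 0.1147]
0.11 [-0.4635 -0.5174  0.6645] [0.5365 0.23   0.1096]
0.105 [-0.4104  0.1786  0.7613] [0.5365 0.2301 0.1046]
0.1 [-0.3367  0.3709  1.181 ] [0.5365 0.2301 0.0997]
0.095 [0.0207 0.1673 0.4898] [0.5365 0.2301 0.0946]
0.09 [-0.6159  0.459   0.3167] [0.5365 0.2301 0.0896]
0.085 [-1.2995  0.1781  0.4806] [0.5365 0.2301 0.0847]
0.08 [-0.2305  1.1791  1.5846] [0.5365 0.2301 0.0797]
0.075 [-0.7914  0.9115 -0.0253] [0.5365 0.2301 0.0747]
14.2167
```

Run:
```python
from h import *
p=manip.get_position(); x,y=np.load("s.npy")[:2]-.0003*np.array([np.cos(np.radians(72.76)),np.sin(np.radians(72.76))])
f0=np.array([.25,-.5,-1.4])
for z in np.arange(.0745,.068,-.0005):
    manip.servo_line([x,y,z],rate=.02)
    f=manip.get_contact_force()-f0; print(round(z,4),f,manip.get_position()[2])
    if f[2]>5: break
manip.command_gripper(.05,40); print("open",manip.get_width(),manip.get_contact_force())
manip.servo_line([x,y,.16],rate=.1)
manip.servo_line([x,y,.242],rate=.15); manip.hold(.2)
print(manip.get_contact_force(),manip.get_time())
c,T=wrist(); np.save("home.npy",T); cv2.imwrite("pics/home_full.png",c["image"][:,:,::-1])
u=cv2.resize(c["image"][110:230,250:380,::-1],(585,540),interpolation=cv2.INTER_CUBIC); cv2.imwrite("pics/home.png",u)
```

```text
0.0745 [0.8645 1.7316 0.4529] 0.07457167308702595
0.074 [-0.4271 -1.0556 -0.0628] 0.07399510975855633
0.0735 [0.4776 0.5984 0.4533] 0.07346587544076813
0.073 [-2.2003 -0.454   6.1137] 0.07343416433255948
open 0.049711636925091715 [-0.5778 -0.5658 -0.9556]
[-0.34   -0.0896  0.9079] 17.4833
```

View pics/home.png

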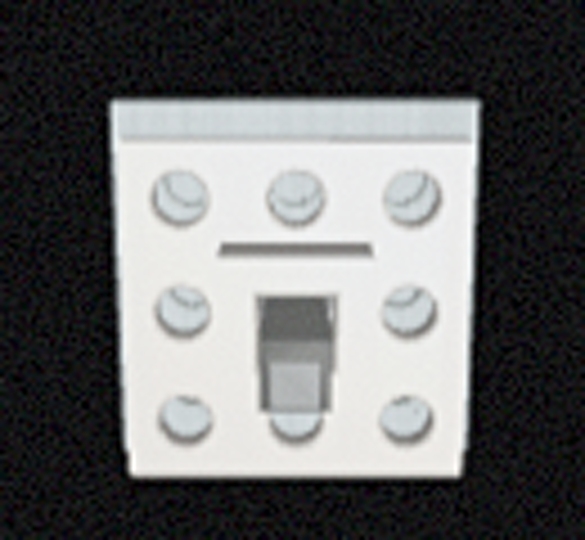

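The tier is home and square; contact came at the expected height, and the stem top is at about (315.4,195.1), under 1 mm from its earlier place. Next I grip the stem.

Run:
```python
from h import *
c=manip.camera("wrist"); s=ray(c,[315.4,195.1],.112,np.load("home.npy"))[0]; print(s,np.load("s.npy"))
x,y=(s[:2]+np.load("s.npy")[:2])/2
manip.command_gripper(.04,40)
manip.servo_line([x,y,.15],rate=.12); manip.servo_line([x,y,.094],rate=.06); manip.hold(.1)
f0=manip.get_contact_force(); print(f0,manip.get_position())
manip.command_gripper(.0,100); print(manip.get_width(),manip.get_grip_force(),manip.get_contact_force()-f0)
manip.servo_line([x,y,.104],rate=.03); manip.hold(.2); print(manip.get_contact_force()-f0,manip.get_torque(),manip.get_width())
manip.servo_line([x,y,.245],rate=.07); manip.hold(1.)
print(manip.get_contact_force()-f0,manip.get_torque(),manip.get_width(),manip.get_position(),R.from_rotvec(manip.get_ee_rot()).as_matrix()[:,2],manip.get_time())
a=manip.camera("scene")["image"][120:270,180:380,::-1];b=manip.camera("top")["image"][130:280,160:440,::-1]
k=lambda i:cv2.resize(i,None,fx=2.4,fy=2.4,interpolation=cv2.INTER_CUBIC)
cv2.imwrite("pics/fin.png",cv2.resize(np.hstack([cv2.resize(a,None,fx=3,fy=3,interpolation=cv2.INTER_CUBIC)]),(600,450)))
cv2.imwrite("pics/fintop.png",k(b))
```

```text
[0.537  0.2305 0.112 ] [0.5368 0.2305 0.112 ]
[-0.1359 -0.4588 -0.1942] [0.5372 0.2306 0.0945]
0.013276211482420813 97.78131174389273 [-2.3886  0.9791  4.5925]
[ 0.4281  0.3042 -4.7035] [-0.04    0.0023  0.0322] 0.013702014114361458
[-0.0723  0.8454 -5.1237] [-0.001  -0.0125 -0.0382] 0.013296948718572246 [0.5369 0.2305 0.245 ] [ 0.  0. -1.] 24.1417
```

View pics/fin.png

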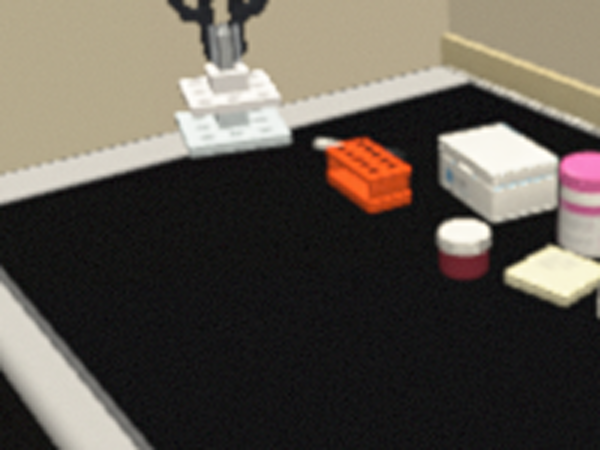

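The carrier hangs level in the gripper at about (235,130), with the tier seated on it and the bystanders untouched. The measured lift is 5.1 N and the grip isn't slipping.

Run:
```python
from rig import manip
print(manip.get_width(),manip.get_contact_force(),manip.get_joint_vel()); print(manip.sign_off())
```

```text
0.013210721994725682 [ 0.00553078 -0.17013194 -3.7877721 ] [-7.20435195e-04 -1.04598778e-03  5.21910477e-04  3.80408831e-04
  7.58553434e-05 -6.67523712e-04]
the job is handed in; nothing more can be done
None
```

The tier is seated fully home on the carrier's shoulder, and the arm is holding the carrier by its stem, level and steady about 15 cm up; I handed the job in at about 24 s of the 58 s allowed.

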